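# Seal a sample vial in the ratchet clamp and store it

### The arm

A 6-joint arm with a two-finger parallel gripper is mounted at the origin on a cart in front of the work surface, level with it; the furniture and walls round the work are solid. World frame = base frame: x ahead of the robot, y to its left, z up, the work surface at z = 0. Lengths are in mm, angles in rad, forces in N, time in s.
With the tool pointing down it reaches from about 300 to 775 mm from the base axis. Payload 14.6 kg.
Tool frame: the origin (TCP) lies midway between the tips of the shut fingers; the grasp point (between the pads) lies 19 mm behind it (pinch_z is the distance from the TCP to the grasp point, in mm); z points along the fingers, y is the direction in which the jaws open and shut (so a half turn about z gives the same grasp; the last joint's range is limited). The gripper opens to 94 mm and grips with 3 to 60 N. Pads are 16 mm wide; open, the fingers measure 119 mm over their backs; the gripper's body (75 mm by 177 mm) begins 78 mm behind the grasp point.
Start: joints at [1.199, 0.3, 1.521, -0, 1.321, -0.067], TCP at [165.054, 524.639, 205.446] pointing down, gripper open.
Joint ranges: [-3.03, 3.03], [-0.79, 2.21], [0.23, 2.52], [-1.04, 4.18], [0, 3.07], [-2.55, 2.55]. Speed limits (rad/s): [2.22, 2.22, 2.57, 3.14, 3.14, 3.14].

### API

Orientations are given as [roll, pitch, yaw] about the fixed x, y, z axes, in that order (R = Rz(yaw) Ry(pitch) Rx(roll)).
In Python, from cell import read_state, camera, sign_off, pinch_z gives the robot as it stands. The module is installed in compiled form; this text tells all that it offers.
- The arm moves only by the tool servo_tool, never from a script. Its argument "series" is a list of rows, each a list of 6 numbers: the shift along the tool's x, y, z in cm, then the turn, a rotation vector about the tool's x, y, z in rad. In form: [[tx, ty, tz, rx, ry, rz], ...]. A call has exactly 10 rows; each row is the pose to reach, as a shift and turn from the pose commanded when the call began, along the tool's axes at that moment; what a row does not reach only later rows make up. A row lasts 1/12 s, in which the tool goes at most 41.7 mm and 7.16 degrees, less where a joint would pass 70% of its speed; a pose out of reach is approached as far as the arm can. A call with a gripper value outside its range is refused whole. "gripper" is the finger opening in cm, from 0 to 9.4, set as the call begins (left out, the last holds). The fingers move at their own pace and stop on an object; "grip_force" is the grip in N (left out, the last holds). Time passes only in rows, so rows that repeat a pose let the fingers close, or fill a call up. It gives the time, the measured TCP pose, the force and the opening at its end, in the units of the state.
- read_state(): the state, without advancing time (a new reading comes with each control period).
- camera(name): name is "scene" or "top"; returns a dict with "pixels" (420x560x3 uint8, red, green, blue), "fx", "fy", "cx", "cy" (pixels), "pose" (4x4, takes a point from camera to world coordinates). Camera axes: x right, y down, z forward; pixel columns grow to the right and rows downward; lengths in mm; the calibration is good to about 2 mm. A picture is of the moment at which its call begins. There is no depth.
- sign_off(): hands the job in, once; it reports no verdict.
The state is a dict: "clock": time; "joints": joint angles; "qd": joint speeds; "effort": joint torques, N m; "eef_pos": TCP position; "eef_rot": TCP orientation; "wrist_force": force on the tool from outside, world axes, zero at the start; "moment": the same for the moment, N m; "finger_gap": finger opening in mm.
Only numpy, scipy, OpenCV 4.12 (cv2) and the standard library are available. Lean on these libraries where they do the work, as an engineer would, in place of code of your own. Each camera call takes 0.05 s, during which the arm holds its last target.

### The job

Seal the sample vial that stands in the sloping ratchet clamp: without forcing it, swing the black handle closed until the last ratchet tooth has caught, the orange pin is pushed home and the handle stays closed when you let go of it. Then press the round blue pad of the other handle sideways, down towards the deck, so that the ratchet lets go and the black handle springs open, with the vial still in its seat. Finally lift the vial out and stand it upright in the crate's free cell (the one with the green mark), leaving the vials already stored there undisturbed.

Things in the scene. Friction and masses are not known exactly. Their poses are not given: they have to be found in the camera images.
- clamp: Fixed bench stand with a scissor-type ratchet clamp. Origin at table height below the clamp's pivot, z up; only its yaw varies. Its grey deck (225 mm along the slope, 115 mm wide) slopes up at 30 deg towards +x. Handles at the lower end, jaws at the upper end, all parallel to the deck, 16 mm or more above it. Offsets below are in the frame of point deck_pivot: u, v, n along its x, y, z.
- deck_pivot (a point): point on the deck's face on the pivot axis, 75 mm above the table. Its axes: x (u) up the slope, y (v) level to the left seen from the lower end, z (n) square off the deck, 30 deg from vertical. The deck spans u -120 to +105, v -53 to +61 mm. Black swinging handle at v<0, its jaw at v>0; blue-padded handle at v>0, rigid across the deck but flexing towards it.
- seat (a point): centre of the floor of the vial's pocket at u = 50, v = 0, n = 4 mm. The pocket, in a grey block (n up to 20 mm), is 19 mm square, 16 mm deep and runs along n. Two ridges (n up to 28 mm) on its up-slope and down-slope sides keep the collar from turning. The steel jaws stand left and right of it (v), tops at n = 33 mm; the left one swings out by 17 mm when open. Axes as clamp.
- swing_handle (a joint): swing of the black handle, rad: 0 open (its spring holds it there), grows as it closes, hard stop at 0.345 (about 0.34 with the vial between the jaws). It catches on three ratchet teeth; let go, it rests at about 0.175, 0.245 or 0.315 (first, second, last). Each must be passed by about 0.01 to 0.015 rad to catch. Pushing it closed takes 2 N at first, up to 15 N near the end, at the paddle, with a bump at each tooth.
- handle_face (a point): centre of the outer (-v) face of the black upright paddle on the swinging handle: push here towards +v. Moves with the handle. Paddle 45 mm long, 8 mm thick, from n = 16 to 42 mm. The point is about 97 mm from the pivot, n = 29 mm; open at u = -95, v = -49 mm, closed at u = -95, v = -18 mm.
- release_handle (a joint): flex of the other handle, rad: 0 at rest, up to 0.10 pressed fully towards the deck; the ratchet lets go from about 0.04. Springy: about 6 N on the pad at 0.04, 12 N at 0.10; springs back by itself.
- pad_top (a point): centre of the top face of the round blue thumb pad (38 mm across) on the flexing handle, at u = -98, v = 34, n = 29.5 mm; press it along -n, about 4 mm to release, at most 9.8 mm
- vial: sample vial, 17 mm diameter, 52 mm tall, blue screw cap (the top 11 mm), about 45 g. Origin at the centre of its underside, z along its axis to the cap. Starts in the clamp's pocket, standing on point seat, its axis along n (leaning up to 3 deg). Round it, 18 to 30 mm above its base, a white square collar 24 mm wide with the orange pin on its +y (+v) side. Grip it above the collar; lift it out along n.
- seal_pin (a joint): how far the orange pin (8 mm across) is pushed into the collar, m: starts near 0 (sticking out 5 mm), 0.005 is fully home; stays by friction (4 N)
- crate: low blue crate, fixed, 120 x 120 mm outside, 26 mm high, walls, divider and floor 4 mm, 2 x 2 cells of 54 mm. Origin under its centre; cell centres at x, y = +-29 mm in its frame, cell floor at z = 4 mm
- free_mark: flat green disc, 28 mm across, on the floor at the centre of the free cell; which cell it is varies
- stored_vial_1: stored vial (white cap), 17 mm diameter, 52 mm tall, standing in one of the other cells; origin at the centre of its underside
- stored_vial_2: stored vial (blue cap), 17 mm diameter, 52 mm tall, standing in one of the other cells; origin at the centre of its underside
- stored_vial_3: stored vial (white cap), 17 mm diameter, 52 mm tall, standing in one of the other cells; origin at the centre of its underside
Mind the look-alikes: they are no part of the job. What is shaped like the stored_vial_1 but red is not meant.

How it is judged (in metres and radians):
On the way, in this order (a step that is already met when the one before it is completed fails the run):
1. the black handle stays closed on the last ratchet tooth with the robot off the clamp, pin home (value of joint swing_handle above 0.295 rad and value of joint seal_pin above 0.004 m and contact force between each of the fingers, the arm and clamp below 0.5 N and value of joint release_handle below 0.02 rad), for 0.3 s.
2. the ratchet is released and the black handle has sprung open, vial still in its seat (value of joint swing_handle below 0.05 rad and distance of vial from where it was at the start of the episode below 0.01 m), for 0.1 s.
At the end, for the whole second after the job is handed in: Vial upright (0.1 rad), still, on the floor of the marked cell (within 20 mm of its centre), pin 4 mm or more in; black handle open (under 0.05 rad), blue-padded handle back up (under 0.02 rad); stored vials upright and within 20 mm of where they stood (horizontal distance between vial and free_mark below 0.02 m and height (world z) of vial below 0.009 m and angle between each of vial, stored_vial_1, stored_vial_2, stored_vial_3's own z axis and vertical below 0.1 rad and linear speed of each of vial, stored_vial_1, stored_vial_2, stored_vial_3 below 0.02 m/s and value of joint seal_pin above 0.004 m and value of joint swing_handle below 0.05 rad and value of joint release_handle below 0.02 rad and distance of each of stored_vial_1, stored_vial_2, stored_vial_3 from where it was at the start of the episode below 0.02 m); the robot touches nothing.
It fails at once if the clamp is forced with more than 45 N (contact force between any of the fingers, the arm and clamp above 45 N).
It fails at once if a stored vial is knocked over (angle between any of stored_vial_1, stored_vial_2, stored_vial_3's own z axis and vertical above 0.4 rad).
It also fails if it takes over 51 s, if anything falls off the work surface, if the arm or the gripper's body presses on something with over 40 N, if the wrist force passes 120 N, or if a joint passes its speed limit or range.

## Working session

There is one attempt and no reset: what is moved stays moved. The work goes in short steps, Python scripts to look and compute and a tool call to move; the robot and the scene stay as the last step left them, time stands still between calls to the robot, and variables do not carry over. Pictures are saved under pics/ and viewed, and the job is handed in when it is done.

Besides the shell and the picture viewer there is one more tool, called after "Request:" as name([rows], argument=value, ...), one row to a line, values as JSON. servo_tool: Moves the arm, as the interface text tells. Its arguments: {"type":"object","properties":{"series":{"type":"array"},"gripper":{"type":"number"},"grip_force":{"type":"number"}},"required":["series"]}

```bash
ls; mkdir -p pics
python3 - <<'E'
from cell import *
import cv2
print(read_state(), pinch_z)
for n in("scene","top"):
    c=camera(n); cv2.imwrite(f"pics/{n}0.png",c["pixels"][:,:,::-1]); print(n,c["fx"],c["fy"],c["cx"],c["cy"],c["pose"])
E
```

```text
pics
{'clock': 0.0, 'joints': array([ 1.19936353e+00,  3.00463663e-01,  1.52156755e+00,  4.80859334e-06,
        1.32069814e+00, -6.65937195e-02]), 'qd': array([ 0.00101809, -0.00072998, -0.00155145, -0.00120098,  0.00345794,
        0.0005134 ]), 'effort': array([ 3.54215872e-04, -5.31813455e+01, -3.52737665e+01,  7.08123785e-02,
        2.44895130e-02, -9.20111074e-05]), 'eef_pos': array([164.98171689, 524.40313445, 204.89613496]), 'eef_rot': array([-3.14045878e+00, -8.02884580e-05,  2.83675234e+00]), 'wrist_force': array([0.2962128 , 0.80491078, 0.15617144]), 'moment': array([ 0.01109447, -0.01237574, -0.04274581]), 'finger_gap': 94.00761589339963} 18.8
scene 503.0482080782965 503.0482080782965 281.8273263973836 208.4160571207296 [[-6.09109180e-01 -5.91241806e-01  5.28601110e-01  9.13810765e+01]
 [-7.92921934e-01  4.67565861e-01 -3.90713415e-01  3.23134270e+02]
 [-1.61497286e-02 -6.57126542e-01 -7.53607254e-01  7.62287312e+02]
 [ 0.00000000e+00  0.00000000e+00  0.00000000e+00  1.00000000e+00]]
top 416.44586285586166 416.44586285586166 277.2378437231646 212.01215073489828 [[ 1.42916600e-02 -9.77228400e-01  2.11708295e-01  3.96647223e+02]
 [-9.99875703e-01 -1.25575093e-02  9.53353677e-03 -3.24775065e+01]
 [-6.65791400e-03 -2.11818230e-01 -9.77286401e-01  9.10633781e+02]
 [ 0.00000000e+00  0.00000000e+00  0.00000000e+00  1.00000000e+00]]
```

View pics/scene0.png

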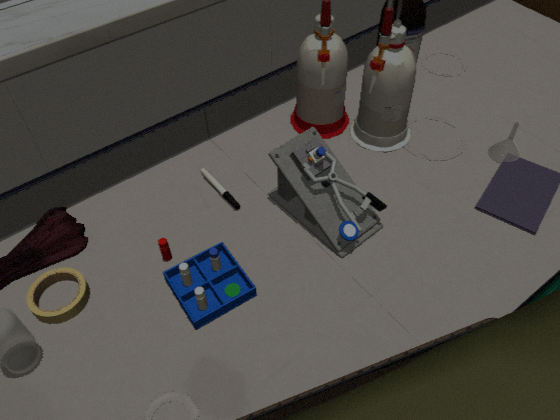

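View pics/top0.png

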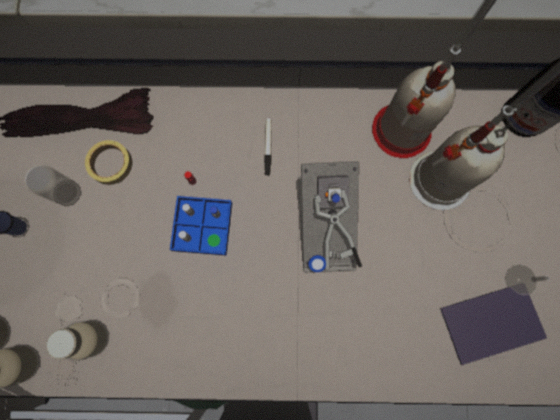

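The scene view shows the clamp at about (325,190), the crate at (210,285) with the green mark at (232,290), and a red decoy vial at (165,249). The top view shows the clamp at (330,217) and the green mark at (213,240). I'll enlarge crops of both.

Run:
```python
import cv2
a=cv2.imread("pics/scene0.png");b=cv2.imread("pics/top0.png")
cv2.imwrite("pics/sc_clamp.png",cv2.convertScaleAbs(cv2.resize(a[120:260,260:400],None,fx=5,fy=4.2857,interpolation=cv2.INTER_CUBIC)[:600,:],alpha=1.4))
cv2.imwrite("pics/tp_clamp.png",cv2.convertScaleAbs(cv2.resize(b[155:280,270:395],None,fx=4.8,fy=4.8,interpolation=cv2.INTER_CUBIC),alpha=1.4))
cv2.imwrite("pics/tp_crate.png",cv2.convertScaleAbs(cv2.resize(b[165:265,160:260],None,fx=6,fy=6,interpolation=cv2.INTER_CUBIC),alpha=1.4))
cv2.imwrite("pics/sc_crate.png",cv2.convertScaleAbs(cv2.resize(a[235:335,150:270],None,fx=6,fy=6,interpolation=cv2.INTER_CUBIC),alpha=1.4))
```

```text
(no output)
```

View pics/sc_clamp.png

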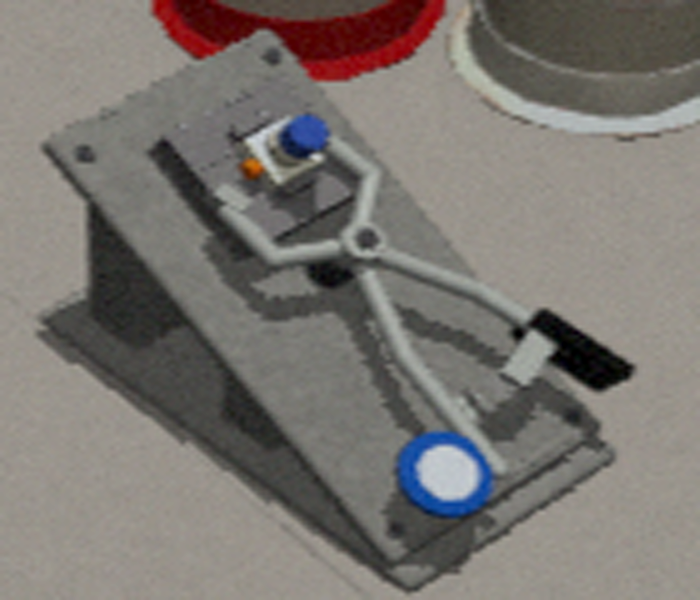

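View pics/tp_clamp.png

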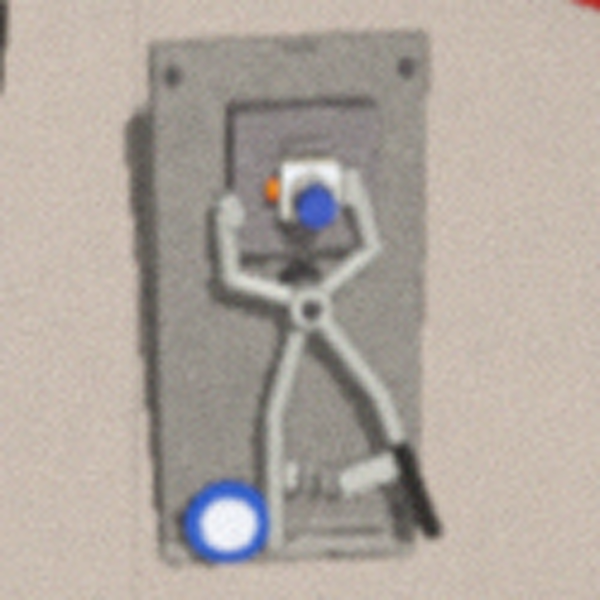

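View pics/tp_crate.png

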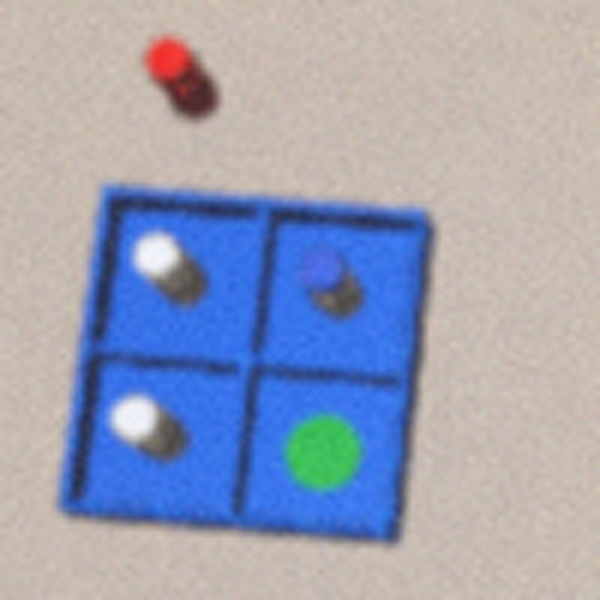

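View pics/sc_crate.png

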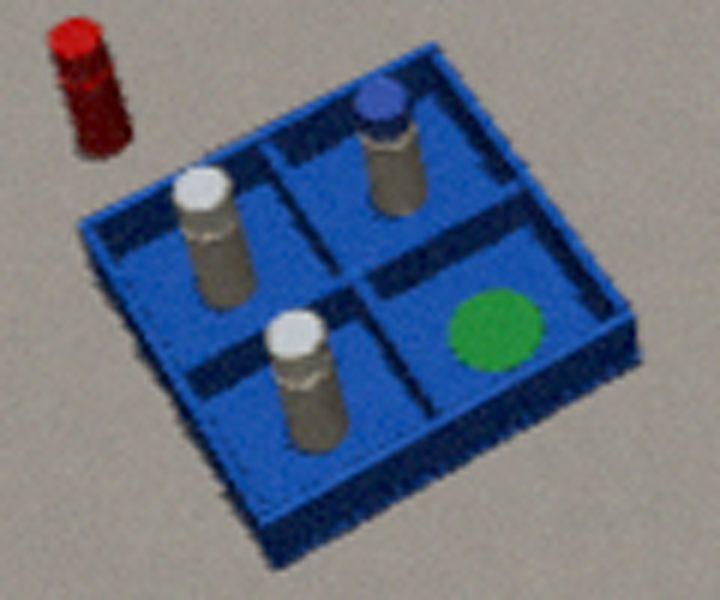

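```bash
cat > h.py <<'E'
import numpy as np
from scipy.spatial.transform import Rotation as R
from scipy.optimize import least_squares
CAM={}
CAM['scene']=(503.0482,281.8273,208.4161,np.array([[-6.09109180e-01,-5.91241806e-01,5.28601110e-01,9.13810765e+01],[-7.92921934e-01,4.67565861e-01,-3.90713415e-01,3.23134270e+02],[-1.61497286e-02,-6.57126542e-01,-7.53607254e-01,7.62287312e+02]]))
CAM['top']=(416.44586,277.23784,212.01215,np.array([[1.42916600e-02,-9.77228400e-01,2.11708295e-01,3.96647223e+02],[-9.99875703e-01,-1.25575093e-02,9.53353677e-03,-3.24775065e+01],[-6.65791400e-03,-2.11818230e-01,-9.77286401e-01,9.10633781e+02]]))
def proj(c,P):
    f,cx,cy,T=CAM[c]; q=T[:,:3].T@(np.asarray(P)-T[:,3]); return np.array([f*q[0]/q[2]+cx,f*q[1]/q[2]+cy])
def tri(obs,z=None):
    r=lambda p:np.concatenate([proj(c,p)-uv for c,uv in obs]+([[10*(p[2]-z)]] if z is not None else []))
    s=least_squares(r,[400,0,50]); return s.x,s.fun
def Rd(yaw): return R.from_euler('z',yaw).as_matrix()@R.from_euler('y',-np.pi/6).as_matrix()
def dk(par,u,v,n): return np.array([par[0],par[1],75])+Rd(par[2])@np.array([u,v,n])
E
python3 - <<'E'
from h import *
S=lambda x,y:('scene',np.array([260+x/5,120+y/4.2857]))
T=lambda x,y:('top',np.array([270+x/4.8,155+y/4.8]))
o=[((-98,34,29.5),S(447,474)),((-98,34,29.5),T(227,521)),((105,61,0),S(45,148)),((105,-53,0),S(268,33)),((105,61,0),T(152,33)),((105,-53,0),T(428,30)),((-120,61,0),S(392,568)),((50,0,56),T(318,207)),((50,0,56),S(305,133)),((0,0,None),S(366,237)),((0,0,None),T(311,310))]
def res(p):
    return np.concatenate([proj(c,dk(p[:3],a[0],a[1],p[3] if a[2] is None else a[2]))-uv for a,(c,uv) in o])
s=least_squares(res,[400,-100,0,25],loss='soft_l1'); print(s.x); print(res(s.x).reshape(-1,2).round(1))
for a,b in o[:1]: pass
print('pad',dk(s.x,-98,34,29.5),tri([o[0][1],o[1][1]]))
print('cap',dk(s.x,50,0,56),tri([o[7][1],o[8][1]]))
print('seat',dk(s.x,50,0,4),'face',dk(s.x,-95,-49,29))
m=[('top',np.array([160+323/6,165+453/6])),('scene',np.array([150+495/6,235+330/6]))]
print('mark',tri(m,4))
for x,y in((158,254),(322,267),(134,417)): print(tri([('top',np.array([160+x/6,165+y/6]))],56)[0])
for x,y in((108,187),(430,213),(395,538),(65,510)): print(tri([('top',np.array([160+x/6,165+y/6]))],26)[0])
E
```

```text
[ 574.64116953 -136.73207459  -25.07979438   38.41581923]
[[-0.6 -0.2]
 [ 0.1  1. ]
 [-0.6 -2.5]
 [-0.2 -2. ]
 [-0.3  2.9]
 [-0.1  1.3]
 [ 0.1 -0.7]
 [ 0.   0. ]
 [-0.1 -1.5]
 [-0.2  0.2]
 [-0.   0.6]]
pad [ 473.36093186 -108.05184794   51.54774941] (array([ 474.54302143, -109.13502973,   49.25509762]), array([-0.65845748, -0.09976297,  0.49271731,  0.57457951]))
cap [ 589.92099718 -135.92229898  148.49742261] (array([ 590.82694037, -136.79170422,  143.71962323]), array([ 0.15366061,  0.17371469, -0.21766149, -0.0406972 ]))
seat [ 615.88456189 -134.54632394  103.46410162] face [ 480.59755262 -190.78480908   52.61473671]
mark (array([526.66794965, 114.09360415,   4.0001305 ]), array([ 0.29417809,  0.25076798, -0.30332073, -0.02794901,  0.001305  ]))
[589.41470677 167.63490627  56.        ]
[585.47600698 109.73645382  56.        ]
[531.42207858 172.45191095  56.        ]
[621.07439719 194.5033576   26.        ]
[612.77793004  76.24084776  26.        ]
[494.00465744  84.21535322  26.        ]
[502.38168524 202.13905091  26.        ]
```

```bash
cat >> h.py <<'E'
PAR=np.array([574.64,-136.73,0.0529])
def inv(P): return Rd(PAR[2]).T@(np.asarray(P)-[PAR[0],PAR[1],75])
E
python3 - <<'E'
from h import *
f=lambda c,x,y,z:tri([(c,np.array([x,y]))],z)[0].round(0)
print('white ring top', f('top',440,182,0),f('top',412,182,0),f('scene',381,138,0)); print('red', f('top',402,132,0),f('top',402,156,0))
S=lambda x,y:('scene',np.array([260+x/5,120+y/4.2857]))
T=lambda x,y:('top',np.array([270+x/4.8,155+y/4.8]))
for s,t in (((540,312),(403,447)),((630,370),(437,530)),((585,340),(420,490))):
    p,e=tri([S(*s),T(*t)]); print(p,inv(p),e.round(1))
print(tri([('top',np.array([160+323/6,165+453/6])),('scene',np.array([150+495/6,235+330/6]))]))
E
python3 - <<'E'
import cv2
a=cv2.imread("pics/top0.png")
cv2.imwrite("pics/tp_bot.png",cv2.convertScaleAbs(cv2.resize(a[50:280,300:560],None,fx=2.6,fy=2.6,interpolation=cv2.INTER_CUBIC),alpha=1.4))
E
```

```text
white ring top [ 668. -392.    0.] [ 667. -328.   -0.] [ 655. -379.    0.]
red [ 788. -312.   -0.] [ 729. -309.   -0.]
[ 504.23125103 -180.1313568    76.92926959] [-61.91324077 -39.61775767  37.97335486] [-0.5 -0.1  0.3  0.4]
[ 471.44617195 -197.59682188   55.93177247] [-101.56475046  -55.32526878   36.62034343] [-0.6 -0.1  0.4  0.5]
[ 487.38008568 -188.3860534    67.8170225 ] [-81.42048095 -46.96989601  38.7139486 ] [-0.4 -0.1  0.3  0.4]
(array([526.55812508, 114.11973377,   4.30327588]), array([ 0.25861995,  0.2802792 , -0.29647979, -0.0700824 ]))
```

View pics/tp_bot.png

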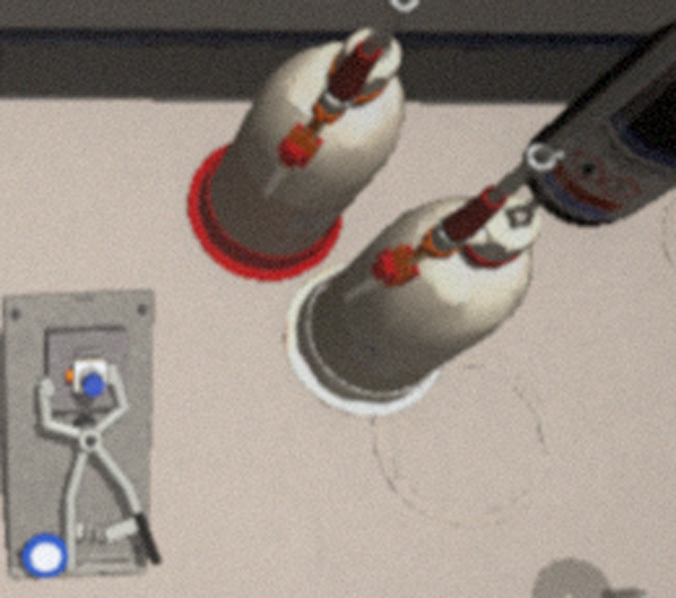

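```bash
cat >> h.py <<'E'
import json,os
D=lambda: Rd(PAR[2])@np.diag([1.,-1,-1])
def load(): 
    j=json.load(open('cmd.json')); return np.array(j[0]),np.array(j[1])
def save(p,M): json.dump([np.asarray(p).tolist(),np.asarray(M).tolist()],open('cmd.json','w'))
def rel(p,M,p2,M2): return np.r_[M.T@(p2-p)/10,R.from_matrix(M.T@M2).as_rotvec()]
def app(p,M,row): row=np.asarray(row,float); return p+M@row[:3]*10, M@R.from_rotvec(row[3:]).as_matrix()
def adv(row):
    p,M=load(); p,M=app(p,M,row); save(p,M); return p,M
E
python3 - <<'E'
from h import *
np.set_printoptions(suppress=True)
p0=np.array([165.054,524.639,205.446]); M0=R.from_euler('xyz',[-3.1415927,0,2.8367]).as_matrix(); save(p0,M0)
pt=dk(PAR,-88,-80,70); print(pt)
p,M=p0,M0
for c in range(3):
    ps,Ms=p,M
    for k in range(1,11):
        s=(c*10+k)/30
        yaw=2.8367+(PAR[2]-2.8367)*s; tilt=np.clip((s-.5)*2,0,1)*np.pi/6
        Mk=R.from_euler('z',yaw).as_matrix()@R.from_euler('y',-tilt).as_matrix()@np.diag([1.,-1,-1])
        pk=p0+(pt-p0)*s
        r=rel(ps,Ms,pk,Mk).round(2); print(r.tolist())
    p,M=app(ps,Ms,r); print('-')
E
```

```text
[ 467.81536056 -222.49836769   91.62177826]
[-1.71, -2.07, 0.38, 0.0, -0.0, 0.09]
[-3.42, -4.15, 0.76, 0.0, -0.0, 0.19]
[-5.13, -6.22, 1.14, 0.0, -0.0, 0.28]
[-6.84, -8.29, 1.52, 0.0, -0.0, 0.37]
[-8.55, -10.36, 1.9, 0.0, -0.0, 0.46]
[-10.26, -12.44, 2.28, 0.0, -0.0, 0.56]
[-11.97, -14.51, 2.66, 0.0, -0.0, 0.65]
[-13.68, -16.58, 3.04, 0.0, -0.0, 0.74]
[-15.39, -18.65, 3.41, 0.0, -0.0, 0.84]
[-17.1, -20.73, 3.79, 0.0, -0.0, 0.93]
-
[-2.68, 0.14, 0.38, 0.0, -0.0, 0.09]
[-5.37, 0.27, 0.76, 0.0, -0.0, 0.18]
[-8.05, 0.4, 1.14, 0.0, -0.0, 0.28]
[-10.73, 0.53, 1.52, 0.0, -0.0, 0.37]
[-13.42, 0.66, 1.9, 0.0, -0.0, 0.46]
[-16.1, 0.8, 2.28, -0.01, 0.03, 0.55]
[-18.79, 0.93, 2.66, -0.02, 0.07, 0.65]
[-21.47, 1.06, 3.04, -0.04, 0.1, 0.74]
[-24.15, 1.19, 3.42, -0.06, 0.13, 0.83]
[-26.84, 1.32, 3.8, -0.08, 0.16, 0.92]
-
[-1.55, 2.22, 0.11, -0.02, 0.04, 0.09]
[-3.11, 4.44, 0.23, -0.04, 0.07, 0.19]
[-4.67, 6.66, 0.34, -0.06, 0.11, 0.27]
[-6.23, 8.88, 0.46, -0.09, 0.14, 0.36]
[-7.79, 11.09, 0.57, -0.12, 0.17, 0.45]
[-9.35, 13.31, 0.69, -0.15, 0.21, 0.54]
[-10.91, 15.53, 0.8, -0.19, 0.24, 0.63]
[-12.46, 17.75, 0.91, -0.23, 0.27, 0.71]
[-14.02, 19.97, 1.03, -0.27, 0.3, 0.8]
[-15.58, 22.19, 1.14, -0.32, 0.32, 0.88]
-
```

Request:
servo_tool([
  [-1.7,-2.1,0.4,0,0,0.09],
  [-3.4,-4.1,0.8,0,0,0.19],
  [-5.1,-6.2,1.1,0,0,0.28],
  [-6.8,-8.3,1.5,0,0,0.37],
  [-8.6,-10.4,1.9,0,0,0.46],
  [-10.3,-12.4,2.3,0,0,0.56],
  [-12.0,-14.5,2.7,0,0,0.65],
  [-13.7,-16.6,3.0,0,0,0.74],
  [-15.4,-18.7,3.4,0,0,0.84],
  [-17.1,-20.7,3.8,0,0,0.93],
], gripper=0, grip_force=20)

```text
clock: 0.93
eef_pos: [266.1, 274.5, 167.2]
eef_rot: [-3.141, 0.0, 1.902]
wrist_force: [0.3, 0.6, 1.6]
finger_gap: 30.7
```

Request:
servo_tool([
  [-2.7,0.1,0.4,0,0,0.09],
  [-5.4,0.3,0.8,0,0,0.18],
  [-8.0,0.4,1.1,0,0,0.28],
  [-10.7,0.5,1.5,0,0,0.37],
  [-13.4,0.7,1.9,0,0,0.46],
  [-16.1,0.8,2.3,-0.01,0.03,0.55],
  [-18.8,0.9,2.7,-0.02,0.07,0.65],
  [-21.5,1.1,3.0,-0.04,0.1,0.74],
  [-24.2,1.2,3.4,-0.06,0.13,0.83],
  [-26.8,1.3,3.8,-0.08,0.16,0.92],
])

```text
clock: 1.77
eef_pos: [367.0, 25.6, 129.4]
eef_rot: [3.141, -0.174, 0.98]
wrist_force: [0.8, 0.3, -0.3]
finger_gap: 0.1
```

Request:
servo_tool([
  [-1.6,2.2,0.1,-0.02,0.04,0.09],
  [-3.1,4.4,0.2,-0.04,0.07,0.19],
  [-4.7,6.7,0.3,-0.06,0.11,0.27],
  [-6.2,8.9,0.5,-0.09,0.14,0.36],
  [-7.8,11.1,0.6,-0.12,0.17,0.45],
  [-9.4,13.3,0.7,-0.15,0.21,0.54],
  [-10.9,15.5,0.8,-0.19,0.24,0.63],
  [-12.5,17.8,0.9,-0.23,0.27,0.71],
  [-14.0,20.0,1.0,-0.27,0.3,0.8],
  [-15.6,22.2,1.1,-0.32,0.32,0.88],
])

```text
clock: 2.6
eef_pos: [467.6, -223.8, 91.5]
eef_rot: [3.139, -0.521, 0.048]
wrist_force: [0.1, 0.7, 0.4]
finger_gap: 0.6
```

Run:
```python
from h import *
from cell import *
import cv2
adv([-17.1,-20.7,3.8,0,0,0.93]);adv([-26.8,1.3,3.8,-0.08,0.16,0.92]);p,M=adv([-15.6,22.2,1.1,-0.32,0.32,0.88])
s=read_state(); print(s['clock'],s['eef_pos'],s['eef_rot'],s['joints'],s['wrist_force'],s['finger_gap'])
print('cmd',p,R.from_matrix(M).as_euler('xyz'),inv(p),inv(s['eef_pos']), 'goal',R.from_matrix(D()).as_euler('xyz'))
for n in("scene","top"):
    c=camera(n); cv2.imwrite(f"pics/{n}1.png",c["pixels"][:,:,::-1]); print(n,proj(n,s['eef_pos']))
a=cv2.imread("pics/scene1.png");b=cv2.imread("pics/top1.png")
o=np.hstack([cv2.resize(a[120:270,270:420],(400,400),interpolation=2),cv2.resize(b[180:330,270:420],(400,400),interpolation=2)])
cv2.imwrite("pics/m1.png",cv2.convertScaleAbs(o,alpha=1.5))
```

```text
2.6 [ 467.64886321 -223.78929283   91.504188  ] [ 3.13909491 -0.52103361  0.04786349] [-0.69408216  0.18775234  2.05849549  0.64311568  0.59175131  0.34322784] [0.08794742 0.71721325 0.40428784] 0.6471381289049839
cmd [ 467.54634001 -222.18242945   91.90786777] [ 3.13814606 -0.51981126  0.05401421] [-88.07514073 -79.67027917  70.37373022] [-88.26189761 -81.28031568  70.01542511] goal [ 3.14159265 -0.52359878  0.0529    ]
scene [399.80289154 187.92436558]
top [378.44419619 266.52831427]
```

View pics/m1.png

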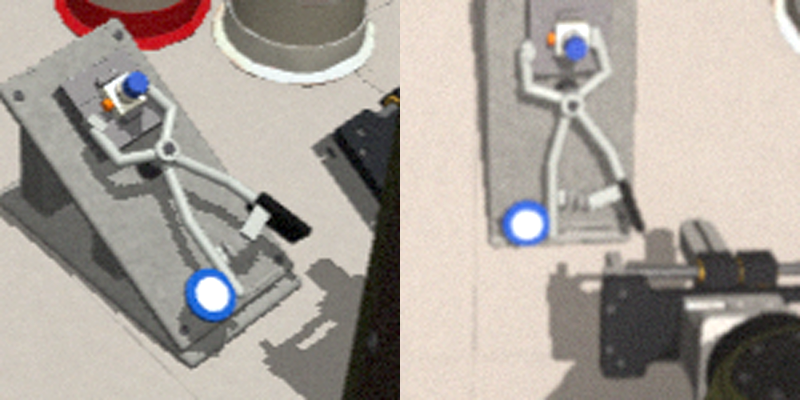

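Request:
servo_tool([
  [0,0,1.2,0,0,0],
  [0,0,2.4,0,0,0],
  [0,0,3.6,0,0,0],
  [0,0,4.6,0,0,0],
  [0,0,4.8,0,0,0],
  [0,-0.3,4.8,0,0,0],
  [0,-0.6,4.8,0,0,0],
  [0,-0.9,4.8,0,0,0],
  [0,-1.1,4.8,0,0,0],
  [0,-1.1,4.8,0,0,0],
])

```text
clock: 3.53
eef_pos: [490.8, -209.6, 50.7]
eef_rot: [3.138, -0.52, 0.055]
wrist_force: [-0.2, 0.4, -0.5]
finger_gap: 0.5
```

```bash
cat > st.py <<'E'
import sys
from h import *
from cell import *
import cv2
if len(sys.argv)>1 and sys.argv[1]!='-': p,M=adv(json.loads(sys.argv[1]))
p,M=load(); s=read_state(); A=Rd(PAR[2])
print(round(s['clock'],2),'uvn',inv(s['eef_pos']).round(2),'cmd',inv(p).round(2),'F uvn',(A.T@s['wrist_force']).round(1),'rot',s['eef_rot'].round(3),'gap',round(s['finger_gap'],1))
if len(sys.argv)>2:
    t=sys.argv[2]
    for n in("scene","top"):
        c=camera(n); cv2.imwrite(f"pics/{n}{t}.png",c["pixels"][:,:,::-1])
    a=cv2.imread(f"pics/scene{t}.png");b=cv2.imread(f"pics/top{t}.png")
    o=np.hstack([cv2.resize(a[120:270,270:420],(400,400),interpolation=2),cv2.resize(b[150:300,270:420],(400,400),interpolation=2)])
    cv2.imwrite(f"pics/m{t}.png",cv2.convertScaleAbs(o,alpha=1.5))
E
python3 st.py "[0,-1.1,4.8,0,0,0]" 2
```

```text
3.53 uvn [-87.99 -68.34  22.71] cmd [-88.27 -68.81  22.34] F uvn [-0.4  0.4 -0.4] rot [ 3.138 -0.52   0.055] gap 0.5
```

View pics/m2.png

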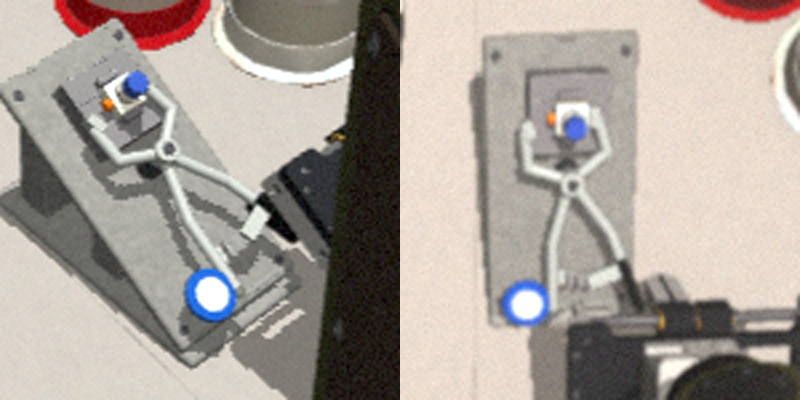

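Tool is beside the paddle (left crop around (275,225)), not touching. Starting the push.

Request:
servo_tool([
  [0,-0.2,0,0,0,0],
  [0,-0.4,0,0,0,0],
  [0,-0.6,0,0,0,0],
  [0,-0.8,0,0,0,0],
  [0,-1.0,0,0,0,0],
  [0,-1.2,0,0,0,0],
  [0,-1.4,0,0,0,0],
  [0,-1.6,0,0,0,0],
  [0,-1.8,0,0,0,0],
  [0,-2.0,0,0,0,0],
])

```text
clock: 4.47
eef_pos: [489.8, -190.6, 50.2]
eef_rot: [3.136, -0.52, 0.054]
wrist_force: [-5.7, -11.9, -2.4]
finger_gap: 0.4
```

```bash
python3 st.py "[0,-2,0,0,0,0]" 3
```

```text
4.47 uvn [-88.27 -49.35  22.32] cmd [-88.29 -48.81  22.28] F uvn [ -6.7 -11.6   1. ] rot [ 3.136 -0.52   0.054] gap 0.4
```

View pics/m3.png

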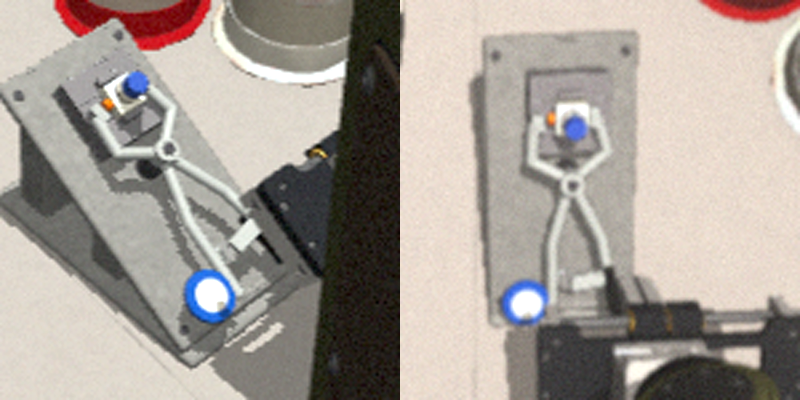

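Request:
servo_tool([
  [0,-0.1,0,0,0,0],
  [0,-0.2,0,0,0,0],
  [0,-0.3,0,0,0,0],
  [0,-0.4,0,0,0,0],
  [0,-0.5,0,0,0,0],
  [0,-0.6,0,0,0,0],
  [0,-0.7,0,0,0,0],
  [0,-0.8,0,0,0,0],
  [0,-0.8,0,0,0,0],
  [0,-0.8,0,0,0,0],
])

```text
clock: 5.4
eef_pos: [489.1, -182.9, 50.0]
eef_rot: [3.136, -0.52, 0.054]
wrist_force: [-6.7, -12.2, -1.6]
finger_gap: 0.6
```

```bash
python3 st.py "[0,-0.8,0,0,0,0]" 4
```

```text
5.4 uvn [-88.63 -41.59  22.28] cmd [-88.29 -40.81  22.26] F uvn [ -7.1 -11.9   2.3] rot [ 3.136 -0.52   0.054] gap 0.6
```

View pics/m4.png

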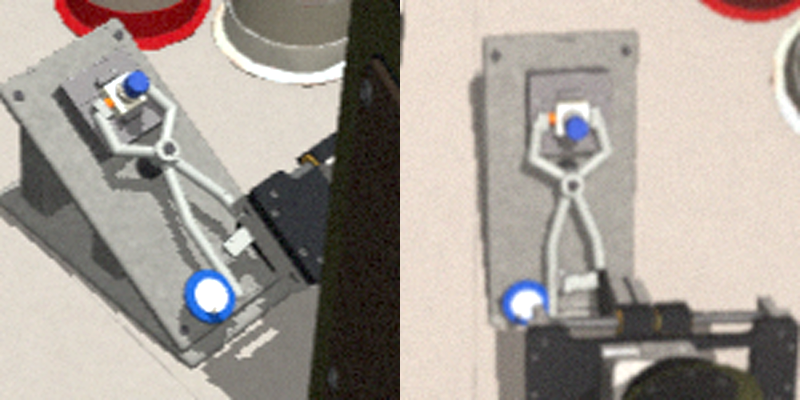

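Request:
servo_tool([
  [0,-0.08,0,0,0,0],
  [0,-0.16,0,0,0,0],
  [0,-0.24,0,0,0,0],
  [0,-0.32,0,0,0,0],
  [0,-0.4,0,0,0,0],
  [0,-0.46,0,0,0,0],
  [0,-0.52,0,0,0,0],
  [0,-0.56,0,0,0,0],
  [0,-0.6,0,0,0,0],
  [0,-0.6,0,0,0,0],
])

```text
clock: 6.33
eef_pos: [488.7, -177.0, 49.9]
eef_rot: [3.136, -0.519, 0.054]
wrist_force: [-7.6, -12.1, -1.9]
finger_gap: 0.7
```

```bash
python3 st.py "[0,-0.6,0,0,0,0]" 5
```

```text
6.33 uvn [-88.71 -35.66  22.27] cmd [-88.3  -34.81  22.24] F uvn [ -8.1 -11.7   2.5] rot [ 3.136 -0.519  0.054] gap 0.7
```

View pics/m5.png

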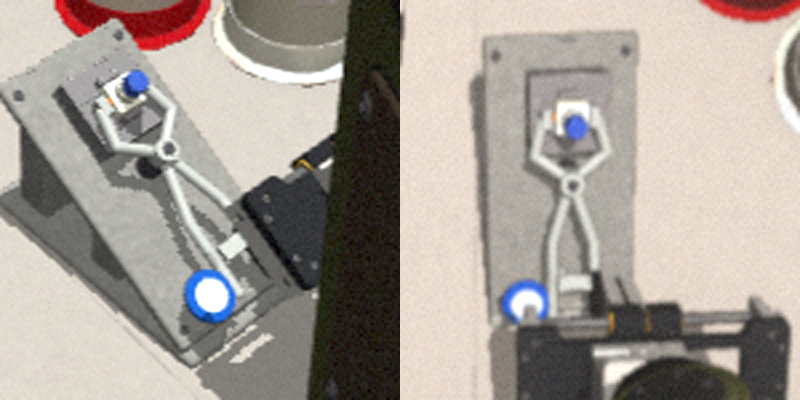

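Request:
servo_tool([
  [0,-0.04,0,0,0,0],
  [0,-0.08,0,0,0,0],
  [0,-0.12,0,0,0,0],
  [0,-0.16,0,0,0,0],
  [0,-0.2,0,0,0,0],
  [0,-0.24,0,0,0,0],
  [0,-0.28,0,0,0,0],
  [0,-0.3,0,0,0,0],
  [0,-0.3,0,0,0,0],
  [0,-0.3,0,0,0,0],
])

```text
clock: 7.27
eef_pos: [488.6, -173.5, 49.9]
eef_rot: [3.137, -0.519, 0.054]
wrist_force: [-5.4, -8.2, -0.9]
finger_gap: 0.3
```

```bash
python3 st.py "[0,-0.3,0,0,0,0]" 6
```

```text
7.27 uvn [-88.64 -32.19  22.23] cmd [-88.3  -31.81  22.24] F uvn [-5.5 -7.9  2.1] rot [ 3.137 -0.519  0.054] gap 0.3
```

View pics/m6.png

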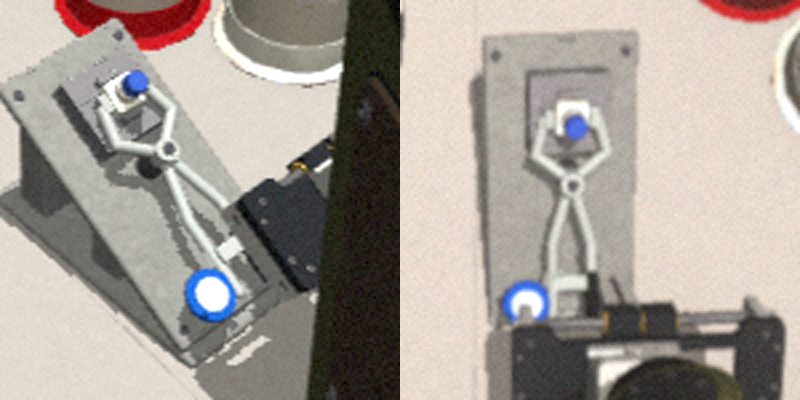

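Request:
servo_tool([
  [0,-0.02,0,0,0,0],
  [0,-0.04,0,0,0,0],
  [0,-0.06,0,0,0,0],
  [0,-0.08,0,0,0,0],
  [0,-0.1,0,0,0,0],
  [0,-0.12,0,0,0,0],
  [0,-0.14,0,0,0,0],
  [0,-0.15,0,0,0,0],
  [0,-0.15,0,0,0,0],
  [0,-0.15,0,0,0,0],
])

```text
clock: 8.2
eef_pos: [488.4, -172.6, 49.9]
eef_rot: [3.136, -0.52, 0.054]
wrist_force: [-8.0, -14.7, -1.7]
finger_gap: 0.3
```

```bash
python3 st.py "[0,-0.15,0,0,0,0]"
```

```text
8.2 uvn [-88.75 -31.31  22.26] cmd [-88.31 -30.31  22.23] F uvn [ -8.4 -14.3   2.9] rot [ 3.136 -0.52   0.054] gap 0.3
```

Request:
servo_tool([
  [0,-0.02,0,0,0,0],
  [0,-0.04,0,0,0,0],
  [0,-0.06,0,0,0,0],
  [0,-0.08,0,0,0,0],
  [0,-0.1,0,0,0,0],
  [0,-0.12,0,0,0,0],
  [0,-0.14,0,0,0,0],
  [0,-0.15,0,0,0,0],
  [0,-0.15,0,0,0,0],
  [0,-0.15,0,0,0,0],
])

```text
clock: 9.03
eef_pos: [488.3, -171.9, 49.9]
eef_rot: [3.134, -0.52, 0.054]
wrist_force: [-10.1, -20.0, -2.8]
finger_gap: 0.5
```

```bash
python3 st.py "[0,-0.15,0,0,0,0]" 7
```

```text
9.03 uvn [-88.85 -30.59  22.3 ] cmd [-88.31 -28.81  22.23] F uvn [-11.  -19.4   3.1] rot [ 3.134 -0.52   0.054] gap 0.5
```

View pics/m7.png

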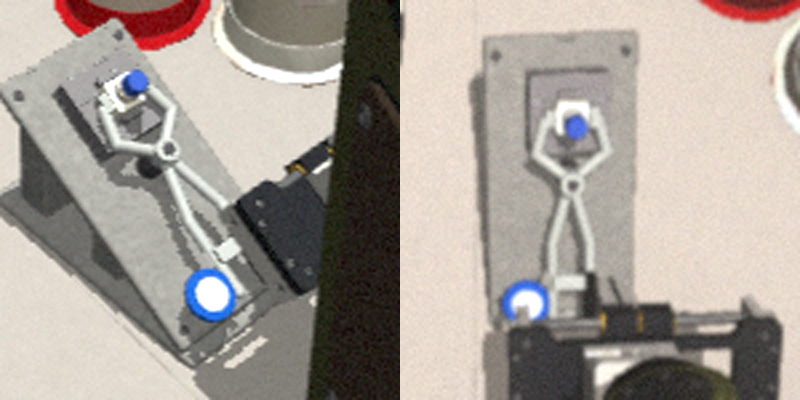

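Request:
servo_tool([
  [0,-0.02,0,0,0,0],
  [0,-0.04,0,0,0,0],
  [0,-0.05,0,0,0,0],
  [0,-0.06,0,0,0,0],
  [0,-0.07,0,0,0,0],
  [0,-0.08,0,0,0,0],
  [0,-0.09,0,0,0,0],
  [0,-0.1,0,0,0,0],
  [0,-0.1,0,0,0,0],
  [0,-0.1,0,0,0,0],
])

```text
clock: 9.97
eef_pos: [488.2, -171.6, 49.9]
eef_rot: [3.133, -0.52, 0.053]
wrist_force: [-12.5, -24.7, -4.1]
finger_gap: 0.7
```

```bash
python3 st.py "[0,-0.1,0,0,0,0]"
```

```text
9.97 uvn [-88.88 -30.2   22.36] cmd [-88.31 -27.81  22.22] F uvn [-13.9 -24.    3.4] rot [ 3.133 -0.52   0.053] gap 0.7
```

Stiff contact, so this is the stop. Backing off to look.

Request:
servo_tool([
  [0,0.2,0,0,0,0],
  [0,0.5,0,0,0,0],
  [0,1.0,0,0,0,0],
  [0,1.6,0,0,0,0],
  [0,2.3,0,0,0,0],
  [0,3.0,0,0,0,0],
  [0,3.7,0,0,0,0],
  [0,3.8,-2,0,0,0],
  [0,3.8,-4.0,0,0,0],
  [0,3.8,-4.8,0,0,0],
])

```text
clock: 10.8
eef_pos: [466.6, -209.0, 93.4]
eef_rot: [3.137, -0.521, 0.054]
wrist_force: [-0.2, 0.2, 0.6]
finger_gap: 0.2
```

```bash
python3 st.py "[0,3.8,-4.8,0,0,0]" 8
```

```text
10.8 uvn [-87.56 -66.44  71.79] cmd [-88.09 -65.67  70.33] F uvn [0.2 0.2 0.6] rot [ 3.137 -0.521  0.054] gap 0.2
```

View pics/m8.png

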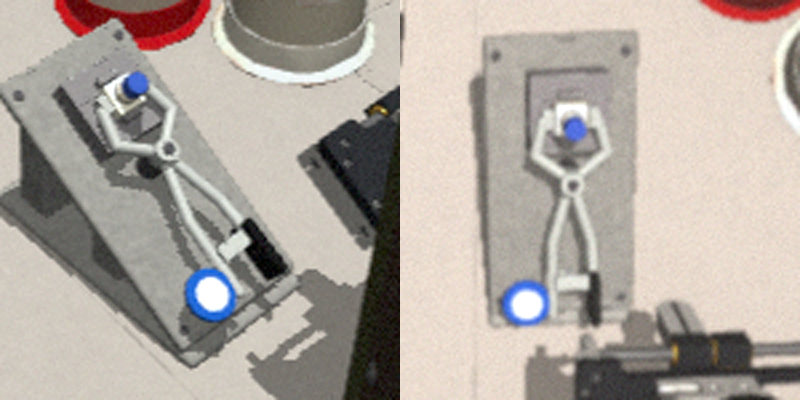

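Run:
```python
from h import *
import cv2
ims={n:cv2.imread(f"pics/{n}8.png") for n in('scene','top')}
off={'scene':(340,195),'top':(450-120,240)}
out=[]
for n in ims:
    x0,y0=(345,190) if n=='scene' else (325,235)
    im=cv2.convertScaleAbs(cv2.resize(ims[n][y0:y0+50,x0:x0+50],(400,400),interpolation=2),alpha=1.6)
    for th,c in((.315,(0,255,0)),(.245,(0,0,255))):
        d=.345-th; a=[]
        for u,v in((-73,-18),(-117,-18)):
            uu=u*np.cos(d)-v*np.sin(d); vv=u*np.sin(d)+v*np.cos(d)
            q=(proj(n,dk(PAR,uu,vv,42))-[x0,y0])*8; a.append(tuple(int(k) for k in q))
        cv2.line(im,a[0],a[1],c,1)
    out.append(im)
cv2.imwrite("pics/ang8.png",np.hstack(out))
```

View pics/ang8.png

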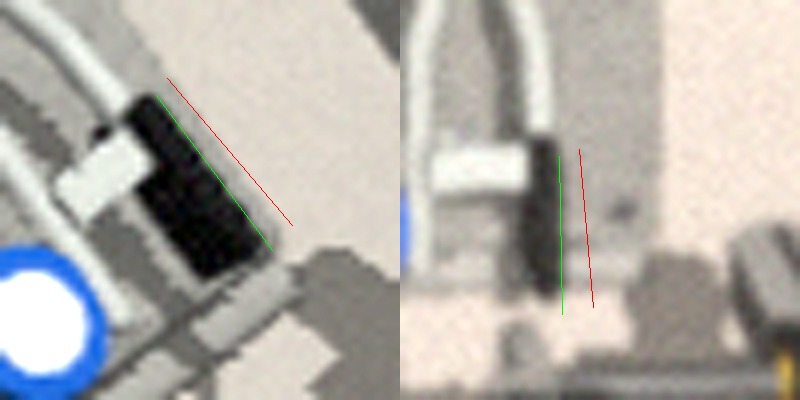

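Paddle matches the last-tooth line (0.315) in both views and the pin is in. Next, over to the pad.

Request:
servo_tool([
  [0,-1.5,0,0,0,0],
  [-0.3,-3.5,0,0,0,0],
  [-0.6,-5.5,0,0,0,0],
  [-1.0,-7.5,0,0,0,0],
  [-1.0,-9.2,0,0,0,0],
  [-1.0,-10.0,0.5,0,0,0],
  [-1.0,-10.0,1.5,0,0,0],
  [-1.0,-10.0,2.3,0,0,0],
  [-1.0,-10.0,3.0,0,0,0],
  [-1.0,-10.0,3.3,0,0,0],
])

```text
clock: 11.73
eef_pos: [469.6, -108.2, 56.6]
eef_rot: [3.139, -0.518, 0.053]
wrist_force: [-0.3, 0.1, -0.8]
finger_gap: 0.5
```

```bash
python3 st.py "[-1,-10,3.3,0,0,0]" 9
```

```text
11.73 uvn [-98.77  34.05  35.75] cmd [-98.31  34.22  37.08] F uvn [-0.6  0.1 -0.6] rot [ 3.139 -0.518  0.053] gap 0.5
```

View pics/m9.png

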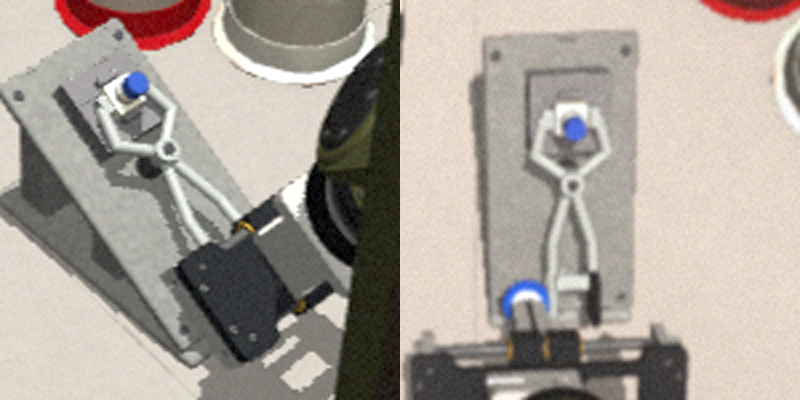

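Request:
servo_tool([
  [0,0,0.3,0,0,0],
  [0,0,0.5,0,0,0],
  [0,0,0.65,0,0,0],
  [0,0,0.8,0,0,0],
  [0,0,0.9,0,0,0],
  [0,0,1.0,0,0,0],
  [0,0,1.1,0,0,0],
  [0,0,1.2,0,0,0],
  [0,0,1.25,0,0,0],
  [0,0,1.3,0,0,0],
])

```text
clock: 12.67
eef_pos: [475.2, -107.5, 46.3]
eef_rot: [3.139, -0.519, 0.054]
wrist_force: [-8.0, -1.1, 3.1]
finger_gap: 0.3
```

```bash
python3 st.py "[0,0,1.3,0,0,0]" 10
```

```text
12.67 uvn [-99.    34.42  24.02] cmd [-98.36  34.19  24.08] F uvn [-5.4 -0.7  6.8] rot [ 3.139 -0.519  0.054] gap 0.3
```

View pics/m10.png

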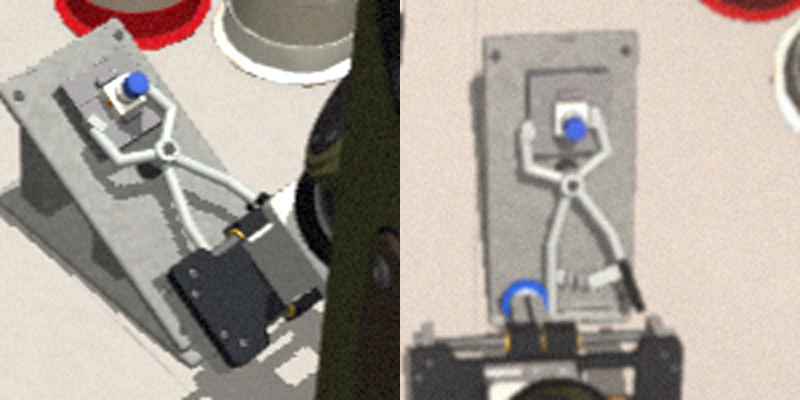

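Black handle sprung open at top view (630,285), with the vial still seated. Going up and over to the vial.

Request:
servo_tool([
  [0,0,-1.5,0,0,0],
  [0,0,-3.5,0,0,0],
  [0,0,-5.5,0,0,0],
  [0,0,-7.6,0,0,0],
  [2.5,0.6,-7.6,0,0,0],
  [5.5,1.3,-7.6,0,0,0],
  [8.5,2.0,-7.6,0,0,0],
  [11.5,2.7,-7.6,0,0,0],
  [13.8,3.4,-7.6,0,0,0],
  [14.8,3.4,-7.6,0,0,0],
], gripper=4.2)

```text
clock: 13.6
eef_pos: [570.6, -137.4, 188.1]
eef_rot: [3.137, -0.522, 0.055]
wrist_force: [0.7, -0.1, 0.6]
finger_gap: 42.0
```

```bash
python3 st.py "[14.8,3.4,-7.6,0,0,0]" 11
```

```text
13.6 uvn [53.   -0.41 99.99] cmd [49.96  0.55 99.62] F uvn [ 0.9 -0.2  0.1] rot [ 3.137 -0.522  0.055] gap 42.0
```

View pics/m11.png

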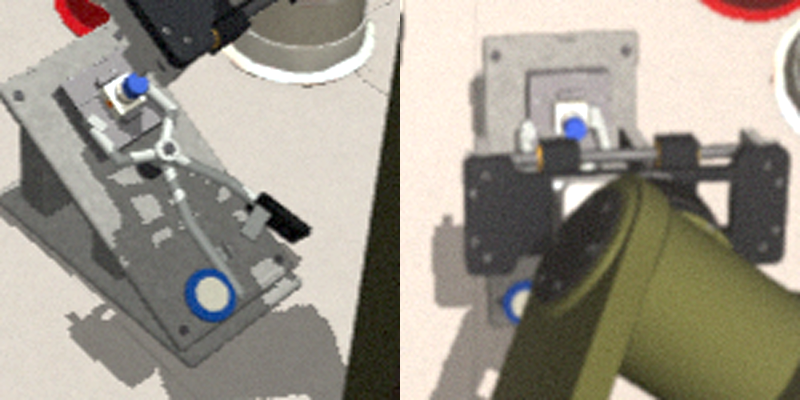

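Request:
servo_tool([
  [0,0,0.5,0,0,0],
  [0,0,1.5,0,0,0],
  [0,0,2.5,0,0,0],
  [0,0,3.3,0,0,0],
  [0,0,4.0,0,0,0],
  [0,0,4.6,0,0,0],
  [0,0,5.2,0,0,0],
  [0,0,5.7,0,0,0],
  [0,0,6.0,0,0,0],
  [0,0,6.2,0,0,0],
])

```text
clock: 14.53
eef_pos: [599.0, -135.0, 132.0]
eef_rot: [3.138, -0.52, 0.054]
wrist_force: [0.0, 0.3, -0.1]
finger_gap: 42.0
```

```bash
python3 st.py "[0,0,6.2,0,0,0]" 12
```

```text
14.53 uvn [49.68  0.45 37.18] cmd [49.72  0.37 37.62] F uvn [ 0.   0.3 -0.1] rot [ 3.138 -0.52   0.054] gap 42.0
```

View pics/m12.png

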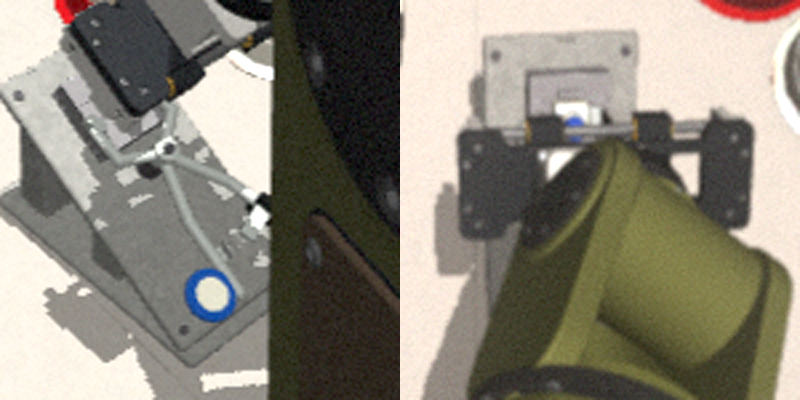

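Tips are at n≈37 with no contact. Closing the fingers.

Request:
servo_tool([
  [0,0,0,0,0,0],
  [0,0,0,0,0,0],
  [0,0,0,0,0,0],
  [0,0,0,0,0,0],
  [0,0,0,0,0,0],
  [0,0,0,0,0,0],
  [0,0,0,0,0,0],
  [0,0,0,0,0,0],
  [0,0,0,0,0,0],
  [0,0,0,0,0,0],
], gripper=0, grip_force=20)

```text
clock: 15.47
eef_pos: [598.9, -135.1, 132.6]
eef_rot: [3.138, -0.52, 0.054]
wrist_force: [-0.9, -0.8, 1.8]
finger_gap: 16.4
```

```bash
python3 st.py
```

```text
15.47 uvn [49.88  0.36 37.67] cmd [49.72  0.37 37.62] F uvn [ 0.1 -0.7  2. ] rot [ 3.138 -0.52   0.054] gap 16.4
```

Request:
servo_tool([
  [0,0,-0.2,0,0,0],
  [0,0,-0.6,0,0,0],
  [0,0,-1.1,0,0,0],
  [0,0,-1.7,0,0,0],
  [0,0,-2.4,0,0,0],
  [0,0,-3.2,0,0,0],
  [0,0,-4.2,0,0,0],
  [0,0,-5.4,0,0,0],
  [0,0,-6.5,0,0,0],
  [0,0,-7.5,0,0,0],
])

```text
clock: 16.3
eef_pos: [561.2, -136.9, 198.9]
eef_rot: [3.138, -0.521, 0.054]
wrist_force: [-0.5, 0.1, -0.1]
finger_gap: 16.3
```

```bash
python3 st.py "[0,0,-7.5,0,0,0]" 13
python3 - <<'E'
import sys; sys.path.insert(0,'.')
from h import *
p,M=load(); print(p)
# target: vertical, above mark, same yaw path; joint yaw 0.0529 plus az change
C=np.array([526.6,113.2])
Mt=R.from_euler('z',-0.067).as_matrix()@np.diag([1.,-1,-1])
pt=np.array([C[0],C[1],130])
Rs=M; 
from scipy.spatial.transform import Slerp
sl=Slerp([0,1],R.from_matrix([M,Mt]))
ps=p.copy(); Ms=M.copy(); q,Q=p,M
for c in range(2):
    for k in range(1,11):
        s=(c*10+k)/20
        s2=np.clip((s-.0)/1,0,1)
        pk=p+(pt-p)*s2; pk[2]=p[2]+(pt[2]-p[2])*max(0,(s-.3)/.7)
        r=rel(q,Q,pk,sl(s).as_matrix()).round(2); print(r.tolist())
    q,Q=app(q,Q,r); print('-')
E
```

```text
16.3 uvn [ 50.31   0.56 114.04] cmd [ 50.01   0.59 112.62] F uvn [-0.5  0.2  0.1] rot [ 3.138 -0.521  0.054] gap 16.3
[ 561.6258705  -136.83106345  197.53545065]
[-0.09, -1.26, -0.06, -0.0, -0.03, 0.01]
[-0.19, -2.52, -0.12, -0.0, -0.05, 0.01]
[-0.28, -3.77, -0.17, -0.0, -0.08, 0.02]
[-0.37, -5.03, -0.23, -0.01, -0.1, 0.02]
[-0.47, -6.29, -0.29, -0.01, -0.13, 0.03]
[-0.56, -7.55, -0.35, -0.01, -0.16, 0.04]
[-0.89, -8.8, 0.01, -0.01, -0.18, 0.04]
[-1.22, -10.06, 0.38, -0.01, -0.21, 0.05]
[-1.56, -11.32, 0.74, -0.01, -0.23, 0.05]
[-1.89, -12.58, 1.1, -0.01, -0.26, 0.06]
-
[-0.31, -1.25, 0.43, -0.01, -0.03, 0.01]
[-0.61, -2.49, 0.86, -0.01, -0.05, 0.01]
[-0.92, -3.73, 1.29, -0.01, -0.08, 0.02]
[-1.22, -4.98, 1.73, -0.01, -0.1, 0.02]
[-1.52, -6.22, 2.16, -0.01, -0.13, 0.03]
[-1.83, -7.46, 2.59, -0.01, -0.16, 0.03]
[-2.13, -8.71, 3.02, -0.01, -0.18, 0.04]
[-2.44, -9.95, 3.45, -0.02, -0.21, 0.05]
[-2.74, -11.2, 3.88, -0.02, -0.23, 0.05]
[-3.05, -12.44, 4.32, -0.02, -0.26, 0.06]
-
```

View pics/m13.png

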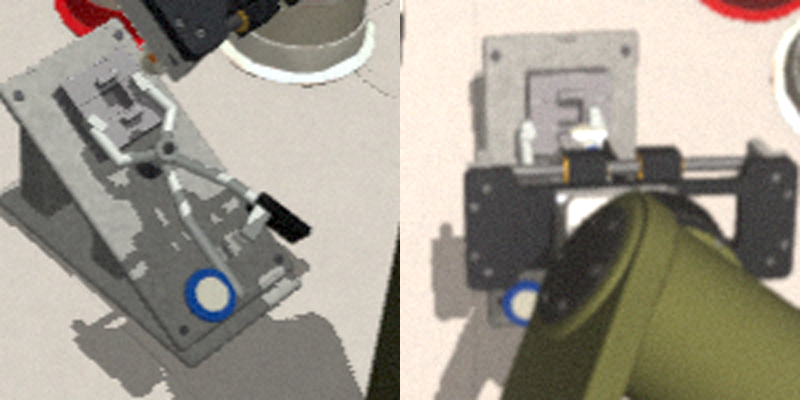

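The pocket is empty and the vial is in the gripper. Carrying it over the crate and turning it upright.

Request:
servo_tool([
  [-0.1,-1.3,-0.1,0,-0.03,0.01],
  [-0.2,-2.5,-0.1,0,-0.05,0.01],
  [-0.3,-3.8,-0.2,0,-0.08,0.02],
  [-0.4,-5.0,-0.2,-0.01,-0.1,0.02],
  [-0.5,-6.3,-0.3,-0.01,-0.13,0.03],
  [-0.6,-7.5,-0.3,-0.01,-0.16,0.04],
  [-0.9,-8.8,0,-0.01,-0.18,0.04],
  [-1.2,-10.1,0.4,-0.01,-0.21,0.05],
  [-1.6,-11.3,0.7,-0.01,-0.23,0.05],
  [-1.9,-12.6,1.1,-0.01,-0.26,0.06],
])

```text
clock: 17.23
eef_pos: [543.7, -11.0, 177.6]
eef_rot: [-3.131, -0.258, -0.009]
wrist_force: [-0.1, -0.1, -0.2]
finger_gap: 16.2
```

Request:
servo_tool([
  [-0.3,-1.2,0.4,0,-0.03,0.01],
  [-0.6,-2.5,0.9,-0.01,-0.05,0.01],
  [-0.9,-3.7,1.3,-0.01,-0.08,0.02],
  [-1.2,-5.0,1.7,-0.01,-0.1,0.02],
  [-1.5,-6.2,2.2,-0.01,-0.13,0.03],
  [-1.8,-7.5,2.6,-0.01,-0.16,0.03],
  [-2.1,-8.7,3.0,-0.01,-0.18,0.04],
  [-2.4,-10.0,3.5,-0.02,-0.21,0.05],
  [-2.7,-11.2,3.9,-0.02,-0.23,0.05],
  [-3.1,-12.4,4.3,-0.02,-0.26,0.06],
])

```text
clock: 18.07
eef_pos: [525.8, 113.9, 129.4]
eef_rot: [3.14, 0.002, -0.068]
wrist_force: [-0.2, -0.1, -0.4]
finger_gap: 15.8
```

Run:
```python
from h import *
from cell import *
import cv2
adv([-1.9,-12.6,1.1,-0.01,-0.26,0.06]); p,M=adv([-3.1,-12.4,4.3,-0.02,-0.26,0.06])
s=read_state(); print(s['clock'],s['eef_pos'],s['eef_rot'],s['wrist_force'],s['finger_gap'])
print('cmd',p,M)
o=[]
for n,(x,y) in dict(scene=(130,200),top=(140,150)).items():
    c=camera(n)["pixels"][:,:,::-1]; cv2.imwrite(f"pics/{n}14.png",c); o.append(cv2.convertScaleAbs(cv2.resize(c[y:y+150,x:x+150],(400,400),interpolation=2),alpha=1.4))
cv2.imwrite("pics/m14.png",np.hstack(o))
```

```text
18.0667 [525.78326846 113.94808834 129.36546748] [ 3.14010117e+00  2.25111996e-03 -6.79103018e-02] [-0.24920468 -0.10627477 -0.40018328] 15.758467299171148
cmd [525.95371746 113.00319079 129.96570557] [[ 9.97638187e-01 -6.86813720e-02 -9.57075175e-04]
 [-6.86827463e-02 -9.97637446e-01 -1.48572845e-03]
 [-8.52772164e-04  1.54795399e-03 -9.99998438e-01]]
```

View pics/m14.png

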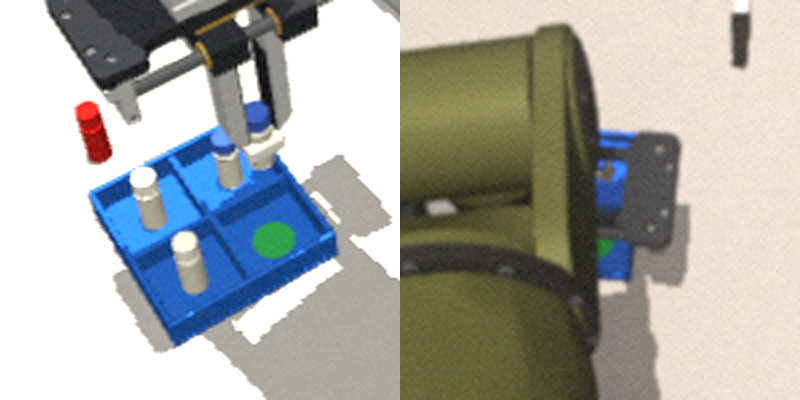

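Run:
```python
from h import *
import cv2
for z in (85,90,96,105,148): print(z,proj('scene',[525.8,114,z]))
c=cv2.imread("pics/scene14.png")
cv2.imwrite("pics/z14.png",cv2.convertScaleAbs(cv2.resize(c[205:275,190:270],None,fx=8,fy=8,interpolation=2),alpha=1.4))
```

```text
85 [228.0527698 263.7757649]
90 [227.75539955 262.01016801]
96 [227.39491881 259.86986079]
105 [226.84662053 256.61441149]
148 [224.09438806 240.2733915 ]
```

View pics/z14.png

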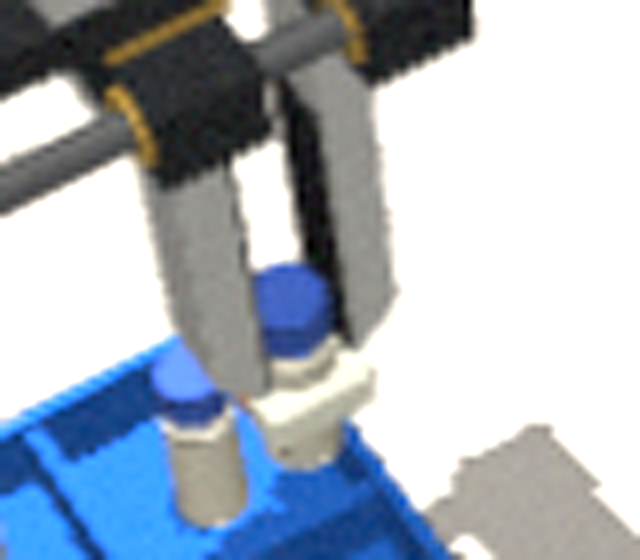

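Vial upright in the fingers, collar just below the tips. Lowering over the mark.

Request:
servo_tool([
  [0.05,0,0.5,0,0,0],
  [0.05,0,1.7,0,0,0],
  [0.05,0,3.0,0,0,0],
  [0.05,0,4.3,0,0,0],
  [0.05,0,5.6,0,0,0],
  [0.05,0,6.8,0,0,0],
  [0.05,0,7.8,0,0,0],
  [0.05,0,8.5,0,0,0],
  [0.05,0,8.8,0,0,0],
  [0.05,0,8.9,0,0,0],
])

```text
clock: 19.0
eef_pos: [526.3, 112.7, 40.6]
eef_rot: [3.14, 0.001, -0.069]
wrist_force: [-0.1, 0.9, -0.7]
finger_gap: 16.3
```

```bash
cat > st2.py <<'E'
import sys
from h import *
from cell import *
import cv2
p,M=adv(json.loads(sys.argv[1]))
s=read_state(); print(s['clock'],s['eef_pos'],s['eef_rot'],s['wrist_force'],s['finger_gap'],'cmd',p)
if len(sys.argv)>2:
    t=sys.argv[2]; o=[]
    for n,(x,y) in dict(scene=(150,225),top=(160,165)).items():
        c=camera(n)["pixels"][:,:,::-1]; cv2.imwrite(f"pics/{n}{t}.png",c); o.append(cv2.convertScaleAbs(cv2.resize(c[y:y+110,x:x+110],(400,400),interpolation=2),alpha=1.4))
    cv2.imwrite(f"pics/m{t}.png",np.hstack(o))
E
python3 st2.py "[0.05,0,8.9,0,0,0]" 15
```

```text
19.0 [526.33734199 112.74484367  40.5734726 ] [ 3.13994838e+00  1.19856347e-03 -6.86370490e-02] [-0.06990733  0.86021689 -0.74824701] 16.329985479160893 cmd [526.36735687 112.83661959  40.96541818]
```

View pics/m15.png

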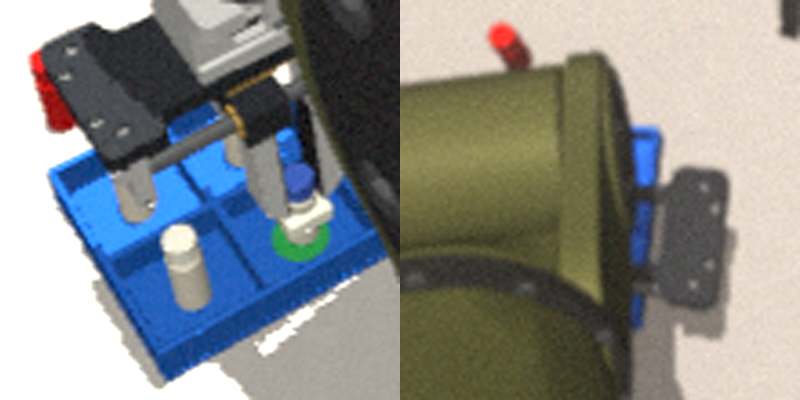

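Request:
servo_tool([
  [0,0,0.05,0,0,0],
  [0,0,0.1,0,0,0],
  [0,0,0.15,0,0,0],
  [0,0,0.2,0,0,0],
  [0,0,0.22,0,0,0],
  [0,0,0.24,0,0,0],
  [0,0,0.26,0,0,0],
  [0,0,0.28,0,0,0],
  [0,0,0.3,0,0,0],
  [0,0,0.3,0,0,0],
])

```text
clock: 19.93
eef_pos: [526.5, 112.9, 38.1]
eef_rot: [3.14, 0.001, -0.069]
wrist_force: [0.5, -0.2, 0.4]
finger_gap: 16.2
```

```bash
python3 st2.py "[0,0,0.3,0,0,0]"
```

```text
19.9333 [526.51409981 112.85908679  38.08488215] [ 3.14012222e+00  5.97348421e-04 -6.87327836e-02] [ 0.45521496 -0.22498742  0.44077606] 16.18902876964498 cmd [526.36448564 112.8321624   37.96542286]
```

Request:
servo_tool([
  [0,0,0.02,0,0,0],
  [0,0,0.04,0,0,0],
  [0,0,0.06,0,0,0],
  [0,0,0.08,0,0,0],
  [0,0,0.1,0,0,0],
  [0,0,0.12,0,0,0],
  [0,0,0.14,0,0,0],
  [0,0,0.15,0,0,0],
  [0,0,0.15,0,0,0],
  [0,0,0.15,0,0,0],
])

```text
clock: 20.77
eef_pos: [527.3, 112.9, 37.7]
eef_rot: [3.14, -0.002, -0.069]
wrist_force: [-1.2, -0.4, 12.1]
finger_gap: 16.4
```

```bash
python3 st2.py "[0,0,0.15,0,0,0]"
```

```text
20.7667 [527.31641481 112.9013162   37.72878317] [ 3.14041964e+00 -1.55863643e-03 -6.86694476e-02] [-1.15884493 -0.38179259 12.12243006] 16.43101504988546 cmd [526.36305003 112.82993381  36.4654252 ]
```

On the floor (12 N). Taking the load off, then opening a little.

Request:
servo_tool([
  [0,0,-0.05,0,0,0],
  [0,0,-0.1,0,0,0],
  [0,0,-0.1,0,0,0],
  [0,0,-0.1,0,0,0],
  [0,0,-0.1,0,0,0],
  [0,0,-0.1,0,0,0],
  [0,0,-0.1,0,0,0],
  [0,0,-0.1,0,0,0],
  [0,0,-0.1,0,0,0],
  [0,0,-0.1,0,0,0],
])

```text
clock: 21.6
eef_pos: [526.8, 112.9, 37.9]
eef_rot: [3.14, -0.0, -0.069]
wrist_force: [-1.4, -0.2, 6.9]
finger_gap: 16.0
```

Request:
servo_tool([
  [0,0,0,0,0,0],
  [0,0,0,0,0,0],
  [0,0,0,0,0,0],
  [0,0,0,0,0,0],
  [0,0,0,0,0,0],
  [0,0,0,0,0,0],
  [0,0,0,0,0,0],
  [0,0,0,0,0,0],
  [0,0,0,0,0,0],
  [0,0,0,0,0,0],
], gripper=3.2)

```text
clock: 22.43
eef_pos: [526.4, 112.9, 37.5]
eef_rot: [3.14, 0.001, -0.069]
wrist_force: [0.4, 0.2, -0.0]
finger_gap: 31.8
```

```bash
python3 st2.py "[0,0,-0.1,0,0,0]" 16
```

```text
22.4333 [526.41439778 112.85006456  37.46991023] [ 3.14004310e+00  8.46245352e-04 -6.86709690e-02] [ 0.42680774  0.15471159 -0.04943699] 31.791785102640567 cmd [526.3640071  112.83141954  37.46542364]
```

View pics/m16.png

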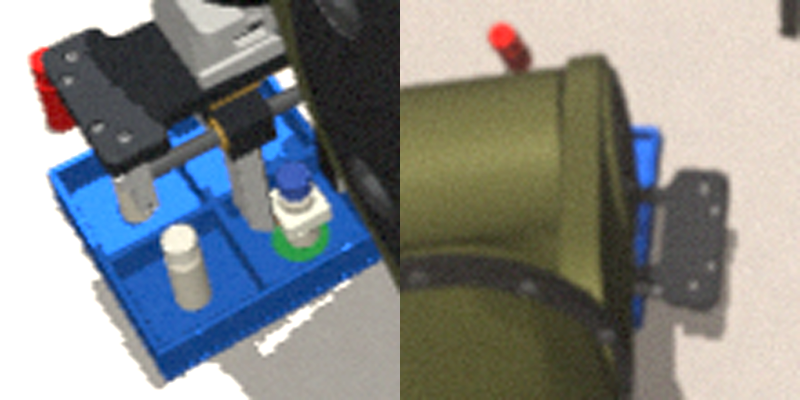

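Request:
servo_tool([
  [0,0,-0.5,0,0,0],
  [0,0,-1.2,0,0,0],
  [0,0,-2.0,0,0,0],
  [0,0,-3.0,0,0,0],
  [0,0,-4.2,0,0,0],
  [0,0,-5.8,0,0,0],
  [0,0,-7.6,0,0,0],
  [0,0,-9.5,0,0,0],
  [0,0,-11.5,0,0,0],
  [0,0,-13.0,0,0,0],
])

```text
clock: 23.37
eef_pos: [526.8, 113.1, 170.4]
eef_rot: [3.141, -0.001, -0.069]
wrist_force: [0.1, -0.4, 0.7]
finger_gap: 32.1
```

Request:
servo_tool([
  [-1,0,0,0,0,0],
  [-3,0,0,0,0,0],
  [-5,0,0,0,0,0],
  [-7,0,0,0,0,0],
  [-9,0,0,0,0,0],
  [-11,0,0,0,0,0],
  [-13,0,0,0,0,0],
  [-14.5,0,0,0,0,0],
  [-15,0,0,0,0,0],
  [-15,0,0,0,0,0],
])

```text
clock: 24.2
eef_pos: [376.6, 123.5, 168.6]
eef_rot: [3.14, -0.001, -0.068]
wrist_force: [0.7, 0.5, 0.4]
finger_gap: 32.0
```

```bash
python3 st2.py "[0,0,-13,0,0,0]" >/dev/null; python3 st2.py "[-15,0,0,0,0,0]" 17
python3 - <<'E'
import cv2,numpy as np
a=cv2.imread("pics/scene17.png"); cv2.imwrite("pics/clampend.png",cv2.convertScaleAbs(cv2.resize(a[110:270,250:420],None,fx=3.5,fy=3.5,interpolation=2),alpha=1.4))
E
```

```text
24.2 [376.63460551 123.47127932 168.61066127] [ 3.14048326e+00 -7.02013029e-04 -6.81829676e-02] [0.68573896 0.47798656 0.38697186] 32.02985227460594 cmd [376.84269875 123.32697618 167.59313645]
```

View pics/m17.png

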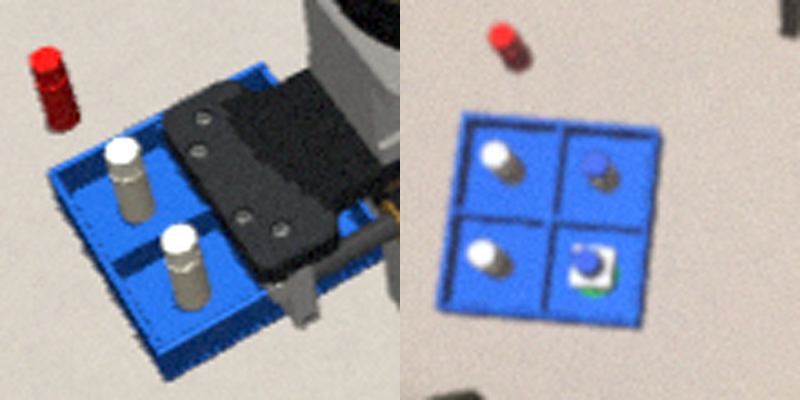

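View pics/clampend.png

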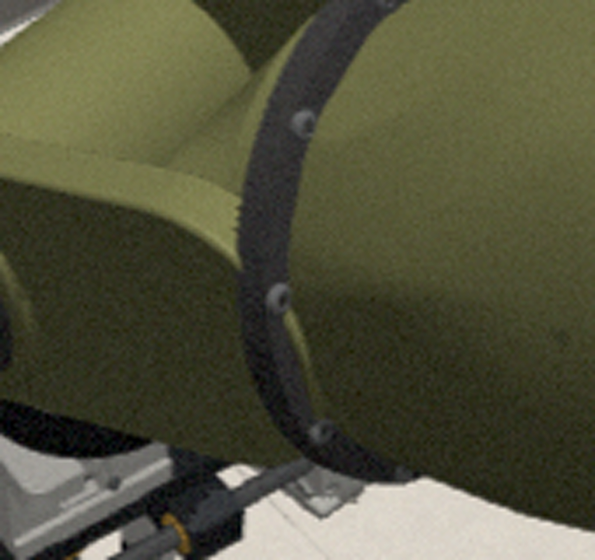

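Run:
```python
from h import *
import cv2
k=110/400
for nm,(x,y) in dict(vial=(592,262),s1=(496,156),s2=(597,163),s3=(481,253)).items():
    print(nm,tri([('top',np.array([160+(x-400)*k,165+y*k]))],56)[0])
a=cv2.imread("pics/top17.png")
o=np.hstack([cv2.resize(a[155:280,270:395],(400,400),interpolation=2),cv2.resize(a[205:265,190:250],(400,400),interpolation=2)])
cv2.imwrite("pics/end.png",cv2.convertScaleAbs(o,alpha=1.4))
```

```text
vial [526.91157793 108.80371244  56.        ]
s1 [588.19236379 167.41997158  56.        ]
s2 [584.78933413 108.63293227  56.        ]
s3 [531.26291104 172.56347204  56.        ]
```

View pics/end.png

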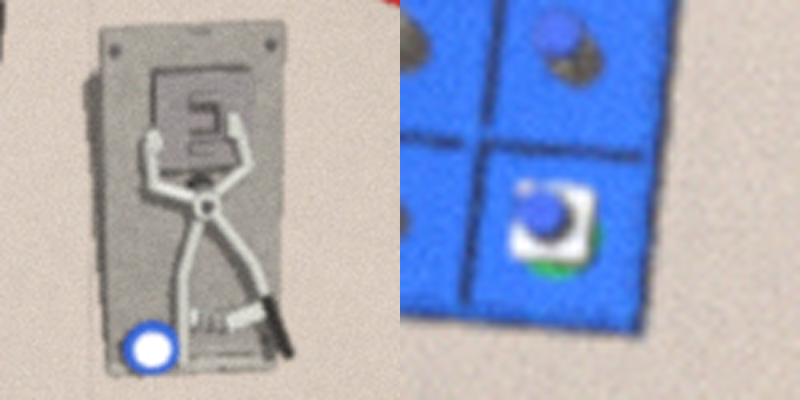

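```bash
python3 -c "
from cell import *
print(sign_off(), read_state()['clock'])"
```

```text
the job is handed in; nothing more can be done
the job is handed in; nothing more can be done
```

The job is handed in at about 24 s of the 51 s allowed, with all three parts done as far as my checks show; the sign-off itself gives no verdict.

- **Closing:** I pushed the black handle slowly to its stop. The highest force I read was about 28 N on the wrist. With the fingers clear, the handle stayed where the last tooth holds it in both camera views, and the orange pin no longer showed.
- **Release:** I pressed the blue pad about 5.5 mm with about 9 N on the wrist. The ratchet let go, the black handle sprang open, and the vial stayed in its seat.
- **Moving the vial:** I lifted it out along the pocket and stood it in the marked cell. It met the cell floor at 12 N before I eased off and let go.

**Last checks (top camera):**
- **Vial:** its cap is about 5 mm from the centre of the green mark (limit 20 mm).
- **Stored vials:** all three are within about 1.5 mm of where they started.
- **Clamp:** the black handle is open, and the blue pad looks back up.

**Not confirmed:**
- **Second view:** the arm blocked the scene camera in the final picture, so the end state rests on the top view alone. That includes the vial standing upright and the pad being back up.
- **Heights:** the two cameras put heights 2–5 mm lower than the given dimensions, so I relied on the given dimensions and on contact forces instead.

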